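Nudge the drilling template onto its locating pins

TASK

The wooden drilling template is riding on top of the fixture's two locating pins. Push it with the fingertips, without picking it up: nudge it back toward the fence and sideways off the step until both holes drop over the pins and it lies flat on the fixture's floor. Then take the hand away, leaving everything else on the bench where it stands.

Things in the scene. Friction and masses are not known exactly. Their poses are not given: they have to be found in the camera images.
- fixture: Plywood fixture, fixed. Origin at bench level midway between its pins, z up. Floor 18 mm above the bench: x -65 to 51, y -110 to 92 mm. Far fence: inner face at x = +50.8 mm, y -110 to 175 mm, top 48 mm above the bench. Step at the +y end: y 92 to 175 mm, top 27 mm above the bench. The near (-x) side and -y end are open. A template lying against the fence seats when slid to y = 0.
- template: Loose wooden plate, 100 (own x) x 180 (own y) x 12 mm, 0.16 kg, with a 36 x 44 mm window in the middle and two diagonal holes. Origin: centre of its underside, z up. Starts level, its +y end on the step, the rest on the pin tips (underside 27 mm up), 8 to 25 mm short of the fence, askew, 24 to 46 mm too far to +y. Seated: axes and x, y as the fixture's, underside 18 mm up.
- pin_a (a point): Tip of the first steel locating pin, at (-32, -35) mm in the fixture's frame, 27 mm above the bench. Both pins: 10 mm diameter, 9 mm tall above the floor, the upper half tapered to 4.4 mm at the tip.
- pin_b (a point): Tip of the second, identical locating pin, at (+32, +35) mm in the fixture's frame.
- hole_a (a point): Centre, at the underside, of the template's 13 mm hole that belongs on pin_a; at (-32, -35) mm in the template's frame.
- hole_b (a point): Centre, at the underside, of the template's 13 mm hole that belongs on pin_b; at (+32, +35) mm in the template's frame.
- jar: Bystander, to be left alone: a lidded glass jar, 52 mm across, 70 mm tall. Origin at its underside.
- offcut: Bystander, to be left alone: a softwood offcut, 90 x 45 x 36 mm. Origin at its underside.
- tape: Bystander, to be left alone: a tape measure, 70 x 66 x 34 mm. Origin at its underside.
- square: Bystander, to be left alone: a try square: wooden stock 110 x 20 x 18 mm along its own x, steel blade 160 mm long along +y. Origin at its underside.
- screwdriver: Bystander, to be left alone: a screwdriver lying flat. Origin at its underside.
- mallet: Bystander, to be left alone: a mallet lying flat. Origin at its underside.
- glue: Bystander, to be left alone: a glue bottle, 60 mm across, 170 mm tall. Origin at its underside.
Not all that is in view belongs to the job. Of the things that look like the template, the middle-sized one is meant.

How it is judged:
At the end, for the whole second after the job is handed in: Each hole's centre is within 3.5 mm (horizontally) of its pin's axis, the template's underside is no more than 2 mm above the fixture's floor, it is level within 0.03 rad and at rest (horizontal distance between hole_a and pin_a below 0.0035 m and horizontal distance between hole_b and pin_b below 0.0035 m and z of template in the frame of fixture below 0.02 m and angle between template's own z axis and vertical below 0.03 rad and linear speed of template below 0.02 m/s); the robot touches nothing.
It fails at once if the template was lifted (more than 6 mm above where it slides) or tipped up by more than 0.3 rad (z of template in the frame of fixture above 0.033 m or angle between template's own z axis and vertical above 0.3 rad).
It fails at once if a bystander was pushed or carried more than 20 mm (distance of any of jar, offcut, tape, square, screwdriver, mallet, glue from where it was at the start of the episode above 0.02 m).
It also fails if it takes over 58 s, if anything falls off the work surface, if the arm or the gripper's body presses on something with over 40 N, if the wrist force passes 120 N, or if a joint passes its speed limit or range.

ROBOT

A 6-joint arm with a two-finger parallel gripper is mounted at the origin on the work surface. World frame = base frame: x ahead of the robot, y to its left, z up, the work surface at z = 0. Lengths are in m, angles in rad, forces in N, time in s.
With the tool pointing down it reaches from about 0.425 to 0.95 m from the base axis. Payload 3.5 kg.
Tool frame: the origin (TCP) lies between the finger pads; the fingertips stand 14 mm ahead of it and the grasp point (between the pads) lies 5 mm behind it; z points along the fingers, y is the direction in which the jaws open and shut (so a half turn about z gives the same grasp; the last joint's range is limited). The gripper opens to 85 mm and grips with 20 to 120 N. Pads are 22 mm wide; open, the fingers measure 114 mm over their backs; the gripper's body (76 mm by 85 mm) begins 54 mm behind the grasp point. The pads swing forward as they close: fully open they stand 13 mm farther back than shut.
Start: joints at [-1.363, 0.286, 1.577, -0, 1.279, -0.15], TCP at [0.236, -0.632, 0.245] pointing down, gripper open.
Joint ranges: [-2.77, 2.77], [-0.9, 2.22], [0.21, 2.48], [-1.53, 4.67], [0.24, 2.81], [-2.84, 2.84]. Speed limits (rad/s): [2.79, 2.79, 3.14, 3.14, 3.14, 3.14].

INTERFACE

Orientations are given as a unit quaternion [x, y, z, w].
In Python, from plant import ctrl gives the robot as it stands. The module is installed in compiled form; this text tells all that it offers.
- The arm moves only by the tool servo_tool, never from a script. Its argument "increments" is text: rows parted by semicolons, each of 7 numbers parted by spaces: the turn, a rotation vector about the tool's x, y, z in rad, then the shift along the tool's x, y, z in cm, then the finger opening in cm, from 0 to 8.54. In form: ax ay az dx dy dz claw; .... A call has 1 to 10 rows; each row is the pose to reach, as a shift and turn from the pose commanded when the call began, along the tool's axes at that moment; what a row does not reach only later rows make up. A row lasts 1/12 s, in which the tool goes at most 41.7 mm and 7.16 degrees, less where a joint would pass 70% of its speed; a pose out of reach is approached as far as the arm can. A call with a gripper value outside its range is refused whole. The fingers move at their own pace and stop on an object; "grip_force" is the grip in N (left out, the last holds). Time passes only in rows, so rows that repeat a pose let the fingers close. It gives the time, the measured TCP pose, the force and the opening at its end, in the units of the state.
- ctrl.get_state(): the state, without advancing time (a new reading comes with each control period).
- ctrl.read_camera(name): name is "scene" or "side" or "wrist"; returns (picture, depth): 420x560x3 uint8, red, green, blue; 420x560 float32, m along the optical axis (not along the pixel's ray), 0 where there is no reading.
- ctrl.camera_info(name): a dict with "camera_matrix" (3x3 intrinsics, pixels), "world_to_cam" (4x4, takes a point from world to camera coordinates). Camera axes: x right, y down, z forward; pixel columns grow to the right and rows downward; lengths in m; the calibration is good to about 2 mm. A picture is of the moment at which its call begins: read the wrist's pose just before it. camera_info takes no time and is no camera call; for the wrist camera it gives the pose at the moment of the call.
- ctrl.sign_off(): hands the job in, once; it reports no verdict.
The state is a dict: "time": time; "qpos": joint angles; "dq": joint speeds; "joint_efforts": joint torques, N m; "eef_pos": TCP position; "tcp_rot": TCP orientation; "contact_force": force on the tool from outside, world axes, zero at the start; "wrist_torque": the same for the moment, N m; "opening": opening from 0.0 (shut) to 1.0 (fully open).
Only numpy, scipy, OpenCV 4.12 (cv2) and the standard library are available. Lean on these libraries where they do the work, as an engineer would, in place of code of your own. Each camera call takes 0.05 s, during which the arm holds its last target.

## Working session

There is one attempt and no reset: what is moved stays moved. The work goes in short steps, Python scripts to look and compute and a tool call to move; the robot and the scene stay as the last step left them, time stands still between calls to the robot, and variables do not carry over. Pictures are saved under pics/ and viewed, and the job is handed in when it is done.

Besides the shell and the picture viewer there is one more tool, called after "Emit:" as name(argument=value, ...) on one line, values as JSON. servo_tool: Moves the arm, as the interface text tells. Its arguments: {"type":"object","properties":{"increments":{"type":"string"},"grip_force":{"type":"number"}},"required":["increments"]}

```bash
mkdir -p pics; python3 - <<'E'
from plant import ctrl
import cv2,numpy as np,pickle
s=ctrl.get_state();print(s['time'],s['eef_pos'],s['tcp_rot'],s['opening'])
for n in ['scene','side','wrist']:
    i=ctrl.camera_info(n);p,d=ctrl.read_camera(n)
    pickle.dump((p,d,i),open(f'pics/{n}0.pkl','wb'));cv2.imwrite(f'pics/{n}0.png',p[:,:,::-1])
    print(n,np.round(i['camera_matrix'],1).tolist(),np.round(i['world_to_cam'],3).tolist())
E
```

```text
0.0 [ 0.23628804 -0.63161922  0.2439108 ] [ 9.84040932e-01  1.77938153e-01 -2.71356434e-05 -1.20747008e-03] 0.9978548812309592
scene [[535.7, 0.0, 276.2], [0.0, 535.7, 202.4], [0.0, 0.0, 1.0]] [[0.35, 0.937, 0.003, -0.115], [0.799, -0.297, -0.523, -0.377], [-0.489, 0.185, -0.853, 1.91], [0.0, 0.0, 0.0, 1.0]]
side [[546.5, 0.0, 277.3], [0.0, 546.5, 213.1], [0.0, 0.0, 1.0]] [[-0.999, -0.04, -0.016, 0.524], [-0.016, 0.683, -0.73, 0.066], [0.04, -0.73, -0.683, 1.554], [0.0, 0.0, 0.0, 1.0]]
wrist [[355.1, 0.0, 279.2], [0.0, 355.1, 203.8], [0.0, 0.0, 1.0]] [[0.351, -0.937, -0.003, -0.675], [-0.892, -0.335, 0.303, -0.04], [-0.284, -0.104, -0.953, 0.381], [0.0, 0.0, 0.0, 1.0]]
```

View pics/scene0.png

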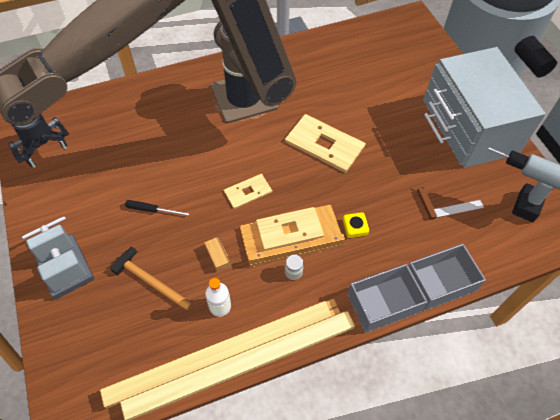

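View pics/side0.png

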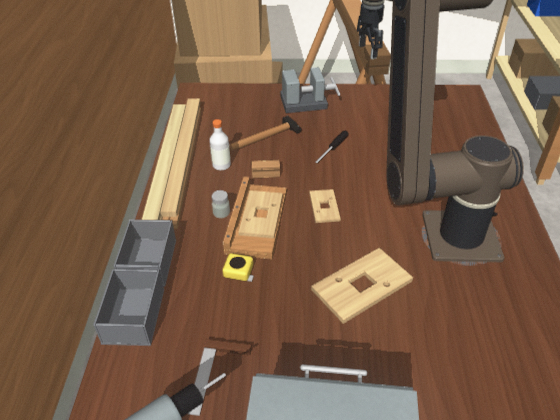

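View pics/wrist0.png

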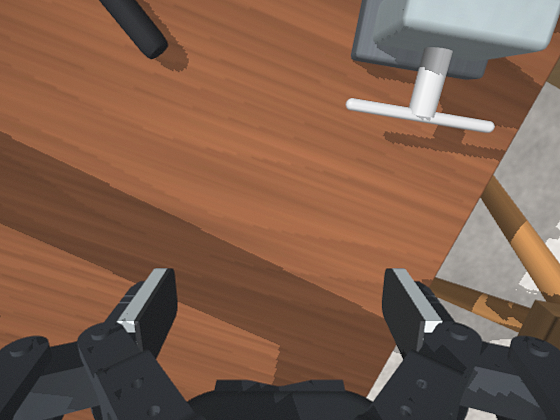

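The scene view shows three plates that look like the template: a small one at (248,190), one on the fixture at (290,228), and a large one at (325,142). The one at (290,228) is the middle-sized one and is riding on the fixture, so it fits the description. I'll confirm it in an enlarged crop.

```bash
python3 - <<'E'
import cv2,numpy as np
a=cv2.imread('pics/scene0.png')[165:290,190:390];b=cv2.imread('pics/side0.png')[150:290,195:355]
cv2.imwrite('pics/c1.png',cv2.resize(a,None,fx=4,fy=4,interpolation=cv2.INTER_CUBIC))
cv2.imwrite('pics/c2.png',cv2.resize(b,None,fx=4,fy=4,interpolation=cv2.INTER_CUBIC))
E
```

```text
(no output)
```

View pics/c1.png

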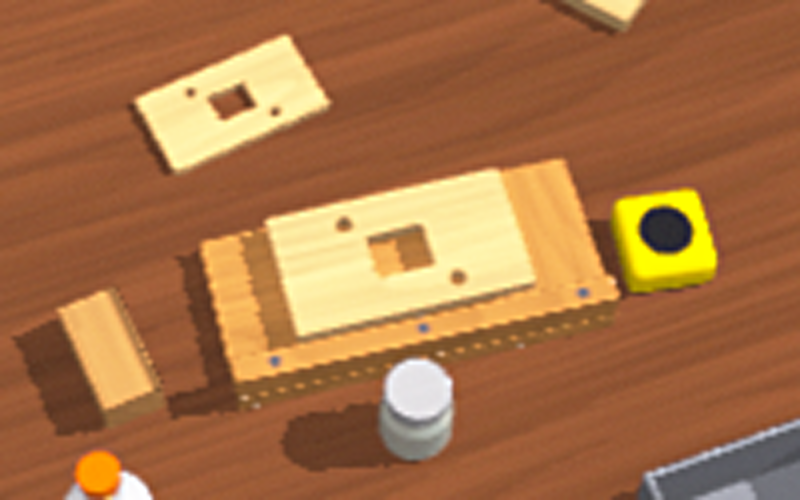

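View pics/c2.png

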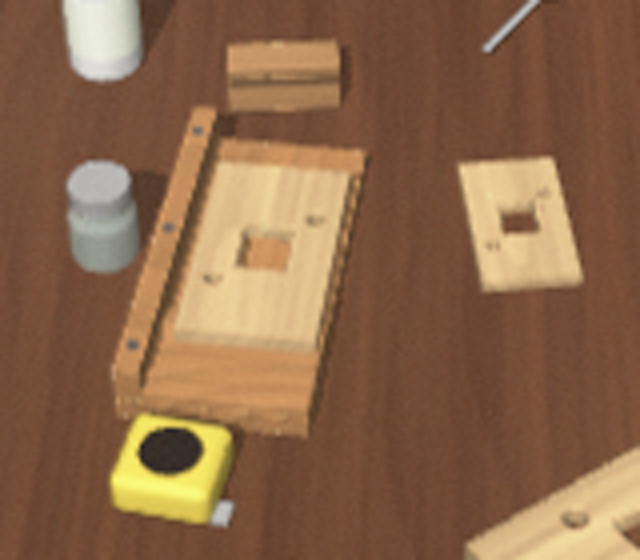

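The crop confirms it: the plate on the fixture is the middle-sized one, askew, with its right end on the step next to the tape. In the scene crop its corners are at about (267,218), (497,168), (535,285) and (300,335). Next is a rough position from these, then a closer look with the wrist camera.

```bash
cat > h.py <<'E'
import numpy as np,cv2,pickle
def ray(info,uv,z):
    K=np.array(info['camera_matrix']);T=np.array(info['world_to_cam']);R=T[:3,:3];c=-R.T@T[:3,3]
    d=R.T@np.linalg.inv(K)@np.array([uv[0],uv[1],1.]);return c+d*(z-c[2])/d[2]
def proj(info,P):
    K=np.array(info['camera_matrix']);T=np.array(info['world_to_cam']);q=K@(T[:3,:3]@np.asarray(P)+T[:3,3]);return q[:2]/q[2]
E
python3 - <<'E'
from h import *
i=pickle.load(open('pics/scene0.pkl','rb'))[2]
f=lambda x,y,z:print((x,y),np.round(ray(i,(190+(x+.5)/4-.5,165+(y+.5)/4-.5),z),4))
print('tmpl');[f(*p,.039) for p in [(267,218),(497,168),(535,285),(300,335)]]
print('holes');[f(*p,.039) for p in [(344,223),(459,277)]]
print('fix');f(565,158,.027);f(203,240,.018);
print('fence out');f(615,298,.048);f(240,380,.048);f(275,361,.048);f(424,328,.048);f(583,293,.048)
i=pickle.load(open('pics/side0.pkl','rb'))[2]
f=lambda x,y,z:print((x,y),np.round(ray(i,(195+(x+.5)/4-.5,150+(y+.5)/4-.5),z),4))
print('side');[f(*p,.039) for p in [(353,172),(318,350),(175,337),(222,160)]]
f(307,410,.027);f(367,153,.018);f(117,380,.048);f(198,130,.048);f(168,227,.048);f(132,344,.048)
E
```

```text
tmpl
(267, 218) [ 0.5107 -0.131   0.039 ]
(497, 168) [0.5302 0.047  0.039 ]
(535, 285) [0.6326 0.0347 0.039 ]
(300, 335) [ 0.611 -0.141  0.039]
holes
(344, 223) [ 0.5348 -0.0786  0.039 ]
(459, 277) [ 0.607  -0.0152  0.039 ]
fix
(565, 158) [0.5337 0.1029 0.027 ]
(203, 240) [ 0.5004 -0.1792  0.018 ]
fence out
(615, 298) [0.6669 0.0825 0.048 ]
(240, 380) [ 0.634  -0.1944  0.048 ]
(275, 361) [ 0.6286 -0.1661  0.048 ]
(424, 328) [ 0.6411 -0.0567  0.048 ]
(583, 293) [0.655  0.0623 0.048 ]
side
(353, 172) [ 0.5127 -0.1339  0.039 ]
(318, 350) [0.5308 0.0539 0.039 ]
(175, 337) [0.6308 0.0437 0.039 ]
(222, 160) [ 0.6124 -0.1457  0.039 ]
(307, 410) [0.5365 0.0993 0.027 ]
(367, 153) [ 0.5035 -0.1808  0.018 ]
(117, 380) [0.6649 0.0943 0.048 ]
(198, 130) [ 0.6322 -0.1699  0.048 ]
(168, 227) [ 0.6448 -0.0597  0.048 ]
(132, 344) [0.6584 0.06   0.048 ]
```

```bash
cat >> h.py <<'E'
def rel(s,P,yaw):
    "increments (rotation z, cm) from present pose to world P with tool x at yaw, tool down"
    from scipy.spatial.transform import Rotation as R
    R0=R.from_quat(s['tcp_rot']);Rt=R.from_euler('z',yaw)*R.from_quat([1,0,0,0])
    return np.round((R0.inv()*Rt).as_rotvec(),4),np.round(R0.inv().apply(np.array(P)-s['eef_pos'])*100,2)
E
python3 - <<'E'
from h import *
from plant import ctrl
i=ctrl.camera_info('wrist');s=ctrl.get_state();T=np.array(i['world_to_cam'])
from scipy.spatial.transform import Rotation as R
c=-T[:3,:3].T@T[:3,3];print('cam in tool',R.from_quat(s['tcp_rot']).inv().apply(c-s['eef_pos']), 'fwd',R.from_quat(s['tcp_rot']).inv().apply(T[2,:3]))
print(rel(s,[.47,-.08,.25],-.117))
E
```

```text
cam in tool [ 0.07727442  0.00079519 -0.12944326] fwd [-3.02883530e-01 -4.08504108e-04  9.53027492e-01]
(array([-1.900e-03,  1.000e-04,  4.748e-01]), array([ 41.21, -43.5 ,  -0.49]))
```

Emit:
servo_tool(increments="0 0 0.1 10 -8.5 0 8.5;0 0 0.2 20 -17 0 8.5;0 0 0.3 30 -26 0 8.5;0 0 0.4 40 -34 0 8.5;0 0 0.475 49.4 -42.6 0 8.5;0 0 0.475 49.4 -42.6 0 8.5;0 0 0.475 49.4 -42.6 0 8.5;0 0 0.475 49.4 -42.6 0 8.5;0 0 0.475 49.4 -42.6 0 8.5;0 0 0.475 49.4 -42.6 0 8.5")

```text
time: 0.98
eef_pos: [0.4374, -0.265, 0.2452]
tcp_rot: [0.998, -0.059, -0.0, -0.0]
contact_force: [0.5, -0.6, 0.7]
opening: 0.994
```

Emit:
servo_tool(increments="0 0 0 8.5 -21 0 8.5;0 0 0 8.5 -21 0 8.5;0 0 0 8.5 -21 0 8.5;0 0 0 8.5 -21 0 8.5;0 0 0 8.5 -21 0 8.5;0 0 0 8.5 -21 0 8.5;0 0 0 8.5 -21 0 8.5;0 0 0 8.5 -21 0 8.5")

```text
time: 1.65
eef_pos: [0.5459, -0.0675, 0.2449]
tcp_rot: [0.998, -0.057, -0.0, 0.0]
contact_force: [-0.1, -0.6, 0.5]
opening: 0.999
```

```bash
cat > snap.py <<'E'
import sys
from h import *
from plant import ctrl
n,tag=sys.argv[1],sys.argv[2]
s=ctrl.get_state();i=ctrl.camera_info(n);p,d=ctrl.read_camera(n)
pickle.dump((p,d,i,s),open(f'pics/{n}{tag}.pkl','wb'));cv2.imwrite(f'pics/{n}{tag}.png',p[:,:,::-1])
print(s['time'],s['eef_pos'],s['contact_force'],s['qpos'])
E
python3 snap.py wrist 1
```

```text
1.65 [ 0.54593855 -0.06752359  0.24490262] [-0.07894607 -0.64409063  0.54768304] [-3.07308190e-01  1.20069917e-02  1.88516982e+00 -5.24983845e-04
  1.24528251e+00  1.37832233e+00]
```

View pics/wrist1.png

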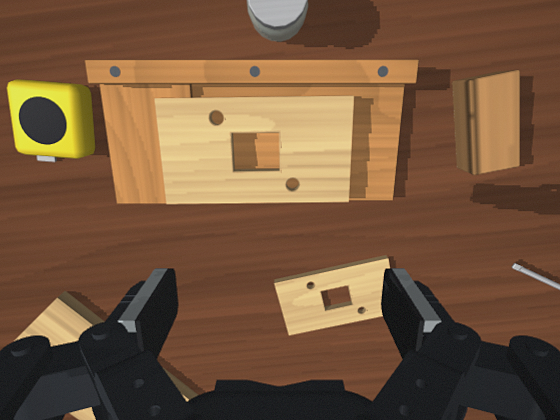

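Wrist view: the template has one hole at (217,118) and one at (293,184), with its window at (255,151). The fence's inner top edge runs near row 83. The step's near corner is at (118,204) and the floor's near corner at (392,200). Tape, offcut and jar surround the fixture.

```bash
cat > meas.py <<'E'
import sys
from h import *
p,d,i,s=pickle.load(open(sys.argv[1],'rb'));zt=float(sys.argv[2])
hsv=cv2.cvtColor(p,cv2.COLOR_RGB2HSV)
m=((hsv[...,1]<125)&(hsv[...,2]>150)&(hsv[...,0]>15)&(hsv[...,0]<30)).astype(np.uint8)
m=cv2.morphologyEx(m,cv2.MORPH_OPEN,np.ones((3,3)))
cv2.imwrite('pics/mask.png',m*255)
cs,h=cv2.findContours(m,cv2.RETR_CCOMP,cv2.CHAIN_APPROX_NONE)
for k,c in enumerate(cs):
    a=cv2.contourArea(c)
    if a<4000 or h[0][k][3]>=0:continue
    r=cv2.minAreaRect(c);print('plate',a,r[0],[np.round(ray(i,q,zt),4)[:2] for q in cv2.boxPoints(r)])
    for j,e in enumerate(cs):
        if h[0][j][3]==k and cv2.contourArea(e)>40:
            M=cv2.moments(e);q=(M['m10']/M['m00'],M['m01']/M['m00']);print(' hole',cv2.contourArea(e),np.round(q,1),np.round(ray(i,q,zt),4))
E
python3 meas.py pics/wrist1.pkl .039
python3 - <<'E'
from h import *
p,d,i,s=pickle.load(open('pics/wrist1.pkl','rb'))
for u,z in [((118,204),.027),((392,200),.018),((87,83),.048),((417,83),.048),((105,83),.027),((115,71),.048),((255,71),.048),((383,71),.048),((86,60),.048),((419,60),.048)]:print(u,z,np.round(ray(i,u,z),4),d[u[1],u[0]])
cv2.imwrite('pics/c3.png',cv2.resize(p[40:220,70:440,::-1],None,fx=2.1,fy=2.1,interpolation=cv2.INTER_CUBIC))
E
```

```text
plate 5604.5 (336.6399230957031, 297.14349365234375) [array([ 0.4302, -0.0492]), array([ 0.4456, -0.1705]), array([ 0.3779, -0.182 ]), array([ 0.36  , -0.0542])]
 hole 48.0 [360.9 309.9] [ 0.3854 -0.14    0.039 ]
 hole 592.5 [335.9 297.6] [ 0.4039 -0.1138  0.039 ]
 hole 52.5 [310.1 285.1] [ 0.4225 -0.0874  0.039 ]
plate 20047.0 (254.5404052734375, 149.51104736328125) [array([0.63  , 0.0352]), array([ 0.6115, -0.1429]), array([ 0.5106, -0.1389]), array([0.5306, 0.0562])]
 hole 153.5 [291.9 184. ] [ 0.5355 -0.0795  0.039 ]
 hole 1883.5 [255.  151.4] [ 0.5711 -0.0481  0.039 ]
 hole 182.5 [215.6 117.4] [ 0.6064 -0.0164  0.039 ]
(118, 204) 0.027 [0.5317 0.0999 0.027 ] 0.39181742
(392, 200) 0.018 [ 0.5008 -0.1823  0.018 ] 0.3905194
(87, 83) 0.048 [0.6483 0.0882 0.048 ] 0.35389346
(417, 83) 0.048 [ 0.6156 -0.197   0.048 ] 0.35458618
(105, 83) 0.027 [0.648  0.0823 0.027 ] 0.32171798
(115, 71) 0.048 [0.6551 0.0615 0.048 ] 0.30497816
(255, 71) 0.048 [ 0.6413 -0.0583  0.048 ] 0.3048384
(383, 71) 0.048 [ 0.6288 -0.1678  0.048 ] 0.30348036
(86, 60) 0.048 [0.6665 0.0839 0.048 ] 0.30262914
(419, 60) 0.048 [ 0.6341 -0.1986  0.048 ] 0.34596196
```

View pics/c3.png

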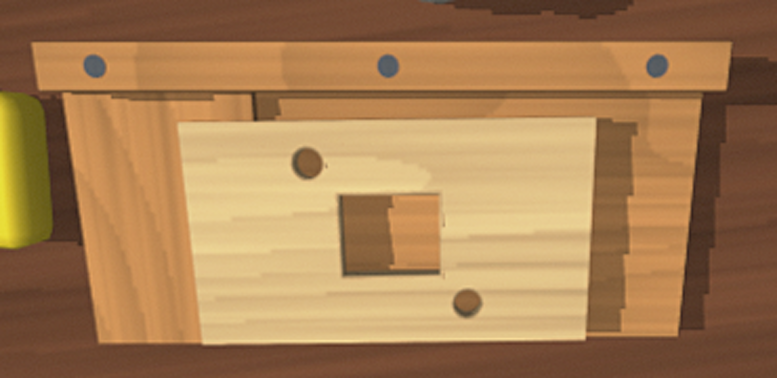

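```bash
cat >> h.py <<'E'
YAW=-.114;O=np.array([.5783,-.0803])
def fix2w(x,y,z):
    c,s_=np.cos(YAW),np.sin(YAW);return np.array([O[0]+c*x-s_*y,O[1]+s_*x+c*y,z])
def w2fix(P):
    c,s_=np.cos(YAW),np.sin(YAW);d=np.asarray(P)[:2]-O;return np.array([c*d[0]+s_*d[1],-s_*d[0]+c*d[1]])
E
python3 -c "
from h import *
from plant import ctrl
print(rel(ctrl.get_state(),fix2w(-.09,.031,.12),YAW))"
```

```text
(array([ 0.0004,  0.001 , -0.0024]), array([-5.61, -2.28, 12.49]))
```

Emit:
servo_tool(increments="0 0 0 -5.6 -2.3 4 5;0 0 0 -5.6 -2.3 8 5;0 0 0 -5.6 -2.3 12.5 5;0 0 0 -5.6 -2.3 12.5 5;0 0 0 -5.6 -2.3 12.5 5;0 0 0 -5.6 -2.3 12.5 5;0 0 0 -5.6 -2.3 12.5 5")

```text
time: 2.28
eef_pos: [0.4945, -0.0404, 0.1224]
tcp_rot: [0.998, -0.059, 0.002, 0.0]
contact_force: [0.8, 0.9, 0.7]
opening: 0.586
```

```bash
python3 snap.py wrist 2; python3 - <<'E'
from h import *
from plant import ctrl
print(ctrl.get_state()['opening'])
p,d,i,s=pickle.load(open('pics/wrist2.pkl','rb'))
# backproject to tool frame; list farthest tool z among finger pixels
from scipy.spatial.transform import Rotation as R
K=np.array(i['camera_matrix']);T=np.array(i['world_to_cam'])
v,u=np.mgrid[:420,:560];c=np.stack([(u-K[0,2])/K[0,0]*d,(v-K[1,2])/K[1,1]*d,d],-1)
w=(c-T[:3,3])@T[:3,:3]
t=R.from_quat(s['tcp_rot']).inv().apply((w-s['eef_pos']).reshape(-1,3)).reshape(w.shape)
ok=(d>0)&(abs(t[...,0])<.02)&(abs(t[...,1])<.06)&(t[...,2]<.03)
for sg in(-1,1):
    m=ok&(t[...,1]*sg>0);q=t[m];q=q[q[:,2]>q[:,2].max()-.012];print(sg,len(q),q.min(0),q.max(0))
E
```

```text
2.2833 [ 0.49449624 -0.04043907  0.12237517] [0.81112429 0.93790906 0.6600978 ] [-2.86311919e-01  3.04395344e-02  2.10852855e+00 -1.97721443e-04
  9.99068794e-01  1.40336916e+00]
0.5864365414431388
-1 403 [-0.01072258 -0.03749311 -0.00112804] [ 0.01198767 -0.02388686  0.01086705]
1 402 [-0.0103847  0.0256107 -0.0011915] [0.01192698 0.03885826 0.01080799]
```

View pics/wrist2.png

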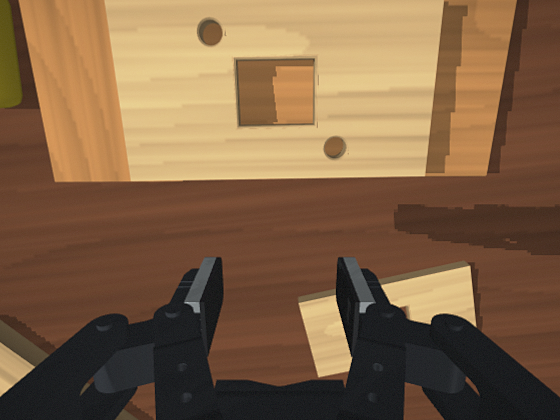

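The fingertips are at about tool z +11 mm, x ±11 and y ±25 to 38. The near edge of the template is straight ahead at row 180. I'll descend on the near side.

Emit:
servo_tool(increments="0 0 0 0 0 2.5 5;0 0 0 0 0 5 5;0 0 0 0 0 7 5;0 0 0 0 0 8 5;0 0 0 0 0 8 5;0 0 0 0 0 8 5")

```text
time: 2.83
eef_pos: [0.4943, -0.0395, 0.0416]
tcp_rot: [0.998, -0.059, 0.001, 0.0]
contact_force: [0.3, -0.1, 1.0]
opening: 0.583
```

```bash
python3 -c "
from h import *
from plant import ctrl
s=ctrl.get_state();print(s['eef_pos'],w2fix(s['eef_pos']),s['opening'],rel(s,fix2w(-.0602,.031,.0425),YAW))"
```

```text
[ 0.49427388 -0.03952105  0.04159731] [-0.08811945  0.03095601] 0.5828107948364302 (array([ 0.0003, -0.002 , -0.0034]), array([ 2.79, -0.01, -0.08]))
```

Emit:
servo_tool(increments="0 0 0 0.6 0 -0.05 5;0 0 0 1.1 0 -0.05 5;0 0 0 1.4 0 -0.05 5;0 0 0 1.6 0 -0.05 5;0 0 0 1.8 0 -0.05 5;0 0 0 2.0 0 -0.05 5;0 0 0 2.2 0 -0.05 5;0 0 0 2.4 0 -0.05 5;0 0 0 2.4 0 -0.05 5")

```text
time: 3.58
eef_pos: [0.5156, -0.0412, 0.0405]
tcp_rot: [0.998, -0.058, -0.002, -0.001]
contact_force: [-4.4, 0.8, 3.9]
opening: 0.585
```

```bash
python3 snap.py wrist 3; python3 meas.py pics/wrist3.pkl .039
```

```text
3.5833 [ 0.51563646 -0.04120362  0.0404583 ] [-4.40007391  0.79697376  3.9320472 ] [-2.76195075e-01  2.17351586e-01  2.08341533e+00  4.00249904e-04
  8.45445405e-01  1.41096945e+00]
plate 129163.5 (271.0, 135.0) [array([0.6313, 0.0362]), array([ 0.6108, -0.1392]), array([ 0.5105, -0.15  ]), array([0.5362, 0.0713])]
 hole 1026.5 [366.8 211.8] [ 0.5442 -0.0796  0.039 ]
 hole 64.0 [339.6 173.2] [ 0.5608 -0.0701  0.039 ]
 hole 13503.0 [271.4 130.3] [ 0.5795 -0.0466  0.039 ]
 hole 1636.5 [161.6  43. ] [ 0.6126 -0.0133  0.039 ]
```

View pics/wrist3.png

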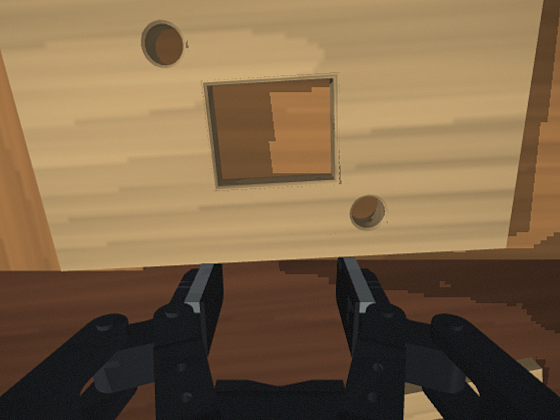

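```bash
cat > plane.py <<'E'
import sys
from h import *
p,d,i,s=pickle.load(open(sys.argv[1],'rb'))
hsv=cv2.cvtColor(p,cv2.COLOR_RGB2HSV)
m=((hsv[...,1]<125)&(hsv[...,2]>150)&(hsv[...,0]>15)&(hsv[...,0]<30))
m=cv2.erode(m.astype(np.uint8),np.ones((9,9)))>0
n,l,st,_=cv2.connectedComponentsWithStats(m.astype(np.uint8))
K=np.array(i['camera_matrix']);T=np.array(i['world_to_cam'])
v,u=np.mgrid[:420,:560];c=np.stack([(u-K[0,2])/K[0,0]*d,(v-K[1,2])/K[1,1]*d,d],-1)
w=(c-T[:3,3])@T[:3,:3]
for k in range(1,n):
    if st[k,4]<800:continue
    q=w[(l==k)&(d>0)];A=np.c_[q[:,:2]-q[:,:2].mean(0),np.ones(len(q))];x=np.linalg.lstsq(A,q[:,2],rcond=None)[0]
    print('area',st[k,4],'fixture xy',w2fix(q.mean(0))*1e3,'slope',x[:2],'z mm',x[2]*1e3,'resid',(A@x-q[:,2]).std()*1e3)
E
python3 plane.py pics/wrist1.pkl;python3 plane.py pics/wrist3.pkl
```

```text
area 14492 fixture xy [-8.34425001 30.23286763] slope [-0.00047875  0.00049049] z mm 39.79114748531714 resid 0.7279744071062962
area 1289 fixture xy [-170.13806143  -84.16080923] slope [ 0.00184993 -0.00023617] z mm 9.81182580481897 resid 0.7106414366586594
area 1587 fixture xy [-201.81336082  -24.53831836] slope [0.00040933 0.00088686] z mm 9.854051953246868 resid 0.7043409150927574
area 909 fixture xy [-219.48419945  269.45245175] slope [ 0.00231563 -0.00536485] z mm 16.59076088263219 resid 0.6741518652044777
area 106088 fixture xy [-1.42864534 34.18397062] slope [-0.0004712   0.00075832] z mm 39.786601080169845 resid 0.7074361941465159
```

```bash
python3 - <<'E'
from h import *
p,d,i,s=pickle.load(open('pics/wrist3.pkl','rb'))
for u in [(62,270),(506,248),(203,82),(336,73),(333,180),(220,188),(163,43),(368,211),(3,50),(540,20)]:print(u,np.round(w2fix(ray(i,u,.039))*1e3,1))
print(s['tcp_rot'],w2fix(s['eef_pos']))
E
```

```text
(62, 270) [-59.1 120.3]
(506, 248) [-49.5 -60.3]
(203, 82) [13.9 57.3]
(336, 73) [16.8 11.2]
(333, 180) [-21.2  10.5]
(220, 188) [-24.3  53.4]
(163, 43) [26.4 69.9]
(368, 211) [-33.6  -3.6]
(3, 50) [ 24.4 124.5]
(540, 20) [ 33.1 -55.5]
[ 9.98297359e-01 -5.82840015e-02 -2.22283409e-03 -6.45491405e-04] [-0.06670413  0.03171443]
```

```bash
python3 snap.py scene 3; python3 -c "
import cv2
a=cv2.imread('pics/scene3.png')[165:290,190:390];cv2.imwrite('pics/c4.png',cv2.resize(a,None,fx=4,fy=4,interpolation=cv2.INTER_CUBIC))"
```

```text
3.6333 [ 0.5156583  -0.04119181  0.0404361 ] [-5.17958346 -0.0513822   4.07924512] [-2.76147151e-01  2.17259080e-01  2.08358201e+00  3.60627082e-04
  8.44979794e-01  1.41105569e+00]
```

View pics/c4.png

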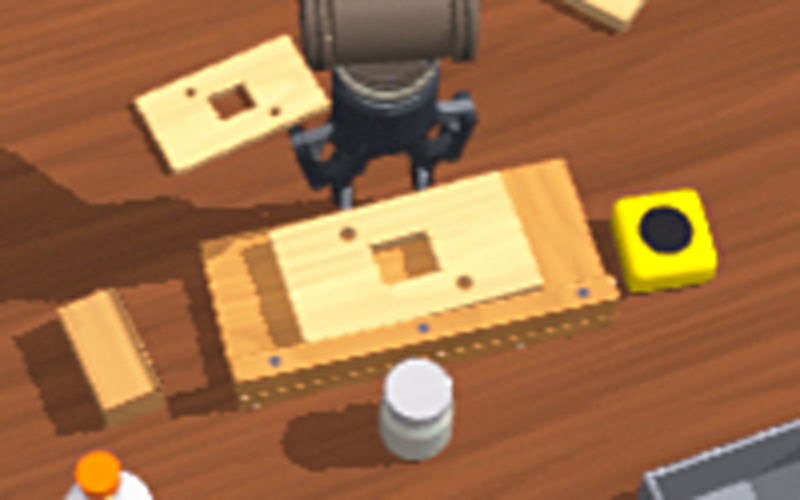

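The wrist and scene views agree. The plate is level but has yawed about +0.05 rad: its -y far corner is already at the fence, and its +y end lags by about 9 mm. I'll keep pushing, shifted toward the +y end, to square it against the fence.

Emit:
servo_tool(increments="0 0 0 0 0 -0.15 5;0 0 0 0.2 0 -0.15 5;0 0 0 0.4 0 -0.15 5;0 0 0 0.5 0 -0.15 5;0 0 0 0.6 0 -0.15 5;0 0 0 0.7 0 -0.15 5;0 0 0 0.7 0 -0.15 5")

```text
time: 4.27
eef_pos: [0.5219, -0.0423, 0.042]
tcp_rot: [0.998, -0.058, -0.003, -0.0]
contact_force: [-8.2, 0.5, 5.1]
opening: 0.587
```

```bash
python3 snap.py wrist 4; python3 -c "
from h import *
from plant import ctrl
s=ctrl.get_state();print(w2fix(s['eef_pos']),s['eef_pos'])"
```

```text
4.2667 [ 0.52187418 -0.04225868  0.04197175] [-8.19098712  0.46252918  5.11746424] [-2.74380427e-01  2.27845013e-01  2.06679565e+00 -9.91318623e-04
  8.53638739e-01  1.41332641e+00]
[-0.0603638   0.03136482] [ 0.52189587 -0.04227219  0.04199738]
```

View pics/wrist4.png

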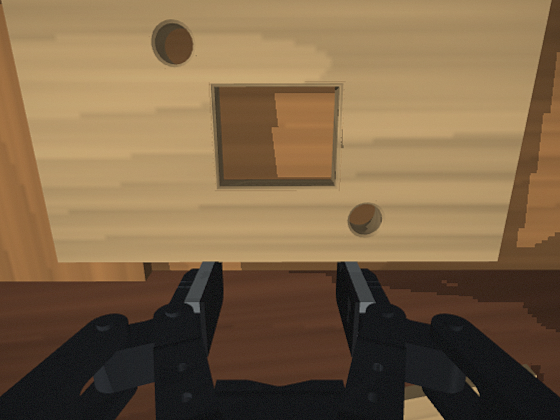

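The template is now squared up: its near edge runs level at row 262, from (58,262) to (498,262). I'll measure it, then retreat and turn the tool 90° for the sideways push.

```bash
python3 - <<'E'
from h import *
p,d,i,s=pickle.load(open('pics/wrist4.pkl','rb'))
for u in [(58,262),(498,262),(172,43),(365,219),(213,86),(340,86)]:print(u,np.round(w2fix(ray(i,u,.039))*1e3,1))
p,d,i,s=pickle.load(open('pics/wrist1.pkl','rb'))
for u in [(92,95),(90,158),(10,80)]:print('tape',u,np.round(w2fix(ray(i,u,.02))*1e3,1))
E
```

```text
(58, 262) [-49.9 121.9]
(498, 262) [-50.2 -59.6]
(172, 43) [32.8 67. ]
(365, 219) [-31.2  -3.4]
(213, 86) [18.9 53.8]
(340, 86) [18.8  9. ]
tape (92, 95) [ 40.1 186.7]
tape (90, 158) [-20.5 198.5]
tape (10, 80) [ 53.6 261.8]
```

Emit:
servo_tool(increments="0 0 0 -1 0 0 5;0 0 0 -2.5 0 0 5;0 0 0 -3 0 -2 4;0 0 0 -3 0 -6 4;0 0 0 -3 0 -10 4;0 0 0 -3 0 -10 4;0 0 0 -3 0 -10 4")

```text
time: 4.9
eef_pos: [0.4968, -0.04, 0.1461]
tcp_rot: [0.998, -0.059, 0.005, 0.001]
contact_force: [-0.1, -0.6, -1.1]
opening: 0.468
```

```bash
python3 -c "
from h import *
from plant import ctrl
s=ctrl.get_state();print(s['opening'],rel(s,fix2w(-.008,.150,.14),YAW+np.pi/2))"; python3 snap.py wrist 5;python3 meas.py pics/wrist5.pkl .039
```

```text
0.4682108270908477 (array([ 0.0093, -0.0067, -1.5743]), array([  7.71, -11.95,   0.67]))
4.9 [ 0.49678934 -0.04000573  0.14612414] [-0.05651315 -0.58806701 -1.12884277] [-2.84236738e-01 -2.75909298e-03  2.09262208e+00  5.69276777e-05
  1.04142644e+00  1.40407790e+00]
plate 45041.5 (275.5, 79.5) [array([0.6368, 0.0354]), array([ 0.6158, -0.1434]), array([ 0.5198, -0.1439]), array([0.5437, 0.0586])]
 hole 335.0 [328.7 130.5] [ 0.5464 -0.0795  0.039 ]
 hole 4367.5 [275.1  78.6] [ 0.5825 -0.0484  0.039 ]
 hole 447.0 [217.3  23.5] [ 0.6178 -0.0175  0.039 ]
```

View pics/wrist5.png

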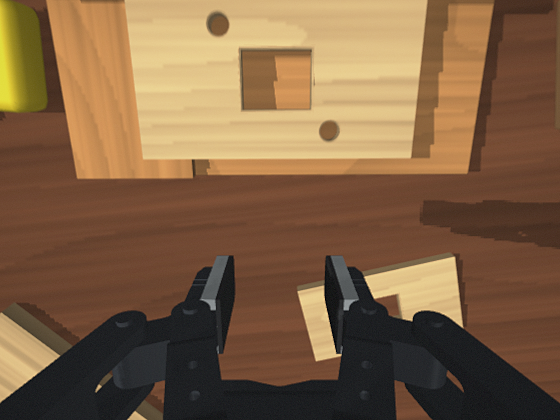

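Emit:
servo_tool(increments="0 0 -0.12 2 -3 0 4;0 0 -0.24 4 -6 0 4;0 0 -0.36 6 -9 0 4;0 0 -0.48 7.7 -12 0 4;0 0 -0.6 7.7 -12 0 4;0 0 -0.72 7.7 -12 0 4;0 0 -0.84 7.7 -12 0 4;0 0 -0.96 7.7 -12 0 4;0 0 -1.08 7.7 -12 0 4;0 0 -1.2 7.7 -12 0 4")

```text
time: 5.78
eef_pos: [0.5833, 0.0711, 0.1395]
tcp_rot: [0.855, 0.518, -0.001, -0.001]
contact_force: [-0.1, 0.6, 0.8]
opening: 0.466
```

```bash
python3 -c "
from h import *
from plant import ctrl
s=ctrl.get_state();print(s['opening'],rel(s,fix2w(-.008,.152,.14),YAW+np.pi/2))"
```

```text
0.46558921606063197 (array([-0.0035,  0.0008, -0.3682]), array([ 0.25,  0.36, -0.05]))
```

Emit:
servo_tool(increments="0 0 -0.12 0.2 0.3 0 4;0 0 -0.24 0.2 0.3 0 4;0 0 -0.36 0.2 0.3 0 4;0 0 -0.365 0.2 0.3 0 4;0 0 -0.365 0.2 0.3 0 4;0 0 -0.365 0.2 0.3 0 4")

```text
time: 6.28
eef_pos: [0.5875, 0.0714, 0.141]
tcp_rot: [0.75, 0.661, -0.001, -0.001]
contact_force: [-0.8, -0.0, 1.3]
opening: 0.471
```

```bash
python3 snap.py wrist 6; python3 - <<'E'
from h import *
from plant import ctrl
s=ctrl.get_state();print(w2fix(s['eef_pos']),s['opening'],rel(s,fix2w(-.008,.150,.0435),YAW+np.pi/2))
p,d,i,s=pickle.load(open('pics/wrist6.pkl','rb'))
from scipy.spatial.transform import Rotation as R
K=np.array(i['camera_matrix']);T=np.array(i['world_to_cam'])
v,u=np.mgrid[:420,:560];c=np.stack([(u-K[0,2])/K[0,0]*d,(v-K[1,2])/K[1,1]*d,d],-1)
w=(c-T[:3,3])@T[:3,:3]
t=R.from_quat(s['tcp_rot']).inv().apply((w-s['eef_pos']).reshape(-1,3)).reshape(w.shape)
ok=(d>0)&(abs(t[...,0])<.02)&(abs(t[...,1])<.06)&(t[...,2]<.03)
for lo in(.012,.03):
  for sg in(-1,1):
    m=ok&(t[...,1]*sg>0);q=t[m];q=q[q[:,2]>q[:,2].max()-lo];print(sg,len(q),q.min(0),q.max(0))
E
```

```text
6.2833 [0.58750083 0.07138463 0.14096093] [-0.82716054 -0.01582287  1.32931706] [-5.04269416e-02  2.13203025e-01  1.86667271e+00  3.50060861e-05
  1.06359793e+00  7.52603192e-02]
[-0.00793745  0.15178589] 0.4692139260367183 (array([-0.0013,  0.0001, -0.0111]), array([-0.18,  0.01,  9.78]))
-1 351 [-0.01157513 -0.03267272  0.00045753] [ 0.01130997 -0.01939505  0.01244598]
1 349 [-0.01192826  0.02012353  0.00076198] [0.01105679 0.03333476 0.01275985]
-1 1477 [-0.01193782 -0.03326727 -0.01753856] [ 0.01130997 -0.01937259  0.01244598]
1 1462 [-0.01192826  0.02007422 -0.01722329] [0.01105679 0.03396861 0.01275985]
```

View pics/wrist6.png

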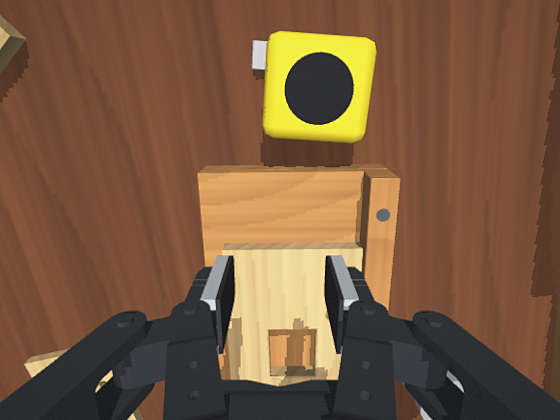

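The wrist view now shows the template's +y end at row 246, flush with the fence on the right. The tape is clear of it, at rows 35 to 140. I'll descend behind the +y end, over the step.

Emit:
servo_tool(increments="0 0 -0.01 0 0 4 4;0 0 -0.01 0 0 7 4;0 0 -0.01 0 0 9 4;0 0 -0.01 0 0 9.7 4;0 0 -0.01 0 0 9.7 4;0 0 -0.01 0 0 9.7 4")

```text
time: 6.83
eef_pos: [0.5887, 0.0714, 0.0459]
tcp_rot: [0.746, 0.666, 0.0, 0.0]
contact_force: [0.2, -0.0, 0.5]
opening: 0.467
```

```bash
python3 snap.py wrist 7; python3 - <<'E'
from h import *
from plant import ctrl
s=ctrl.get_state();print(w2fix(s['eef_pos']),rel(s,fix2w(-.008,.1014,.0435),YAW+np.pi/2))
E
```

```text
6.8333 [0.58865918 0.07139123 0.04589682] [ 0.22705604 -0.03203068  0.49569875] [-5.03138925e-02  3.48852354e-01  1.90059684e+00  3.34551863e-05
  8.91359933e-01  6.33007613e-02]
[-0.00616381  0.15193891] (array([ 0.0029, -0.0002,  0.0005]), array([-5.05, -0.19,  0.34]))
```

View pics/wrist7.png

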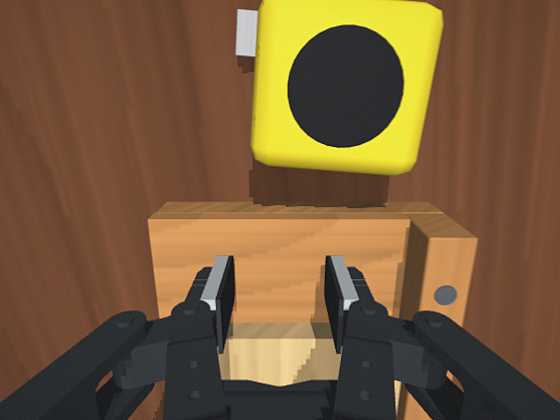

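Emit:
servo_tool(increments="0 0 0 -0.6 0 0.2 4;0 0 0 -1.2 0 0.2 4;0 0 0 -1.6 0 0.2 4;0 0 0 -2.0 0 0.2 4;0 0 0 -2.3 0 0.2 4;0 0 0 -2.6 0 0.2 4;0 0 0 -2.9 0 0.2 4;0 0 0 -3.2 0 0.2 4;0 0 0 -3.5 0 0.2 4;0 0 0 -3.7 0 0.2 4")

```text
time: 7.72
eef_pos: [0.5841, 0.0344, 0.0434]
tcp_rot: [0.746, 0.666, 0.0, 0.0]
contact_force: [0.5, 3.6, 2.5]
opening: 0.467
```

```bash
python3 snap.py scene 8; python3 - <<'E'
from h import *
from plant import ctrl
s=ctrl.get_state();print(w2fix(s['eef_pos']),s['eef_pos'],rel(s,fix2w(-.008,.1014,.0435),YAW+np.pi/2))
a=cv2.imread('pics/scene8.png')[165:290,190:390];cv2.imwrite('pics/c8.png',cv2.resize(a,None,fx=4,fy=4,interpolation=cv2.INTER_CUBIC))
E
```

```text
7.7167 [0.58410084 0.0343563  0.04344538] [0.51845231 3.60620538 2.46164304] [-1.14545626e-01  3.38331765e-01  1.92044883e+00 -4.87602234e-05
  8.82314387e-01 -1.64303670e-03]
[-0.00729538  0.11428334] [0.58405207 0.0340714  0.04337279] (array([0.0004, 0.0003, 0.001 ]), array([-1.29, -0.07, -0.01]))
```

View pics/c8.png

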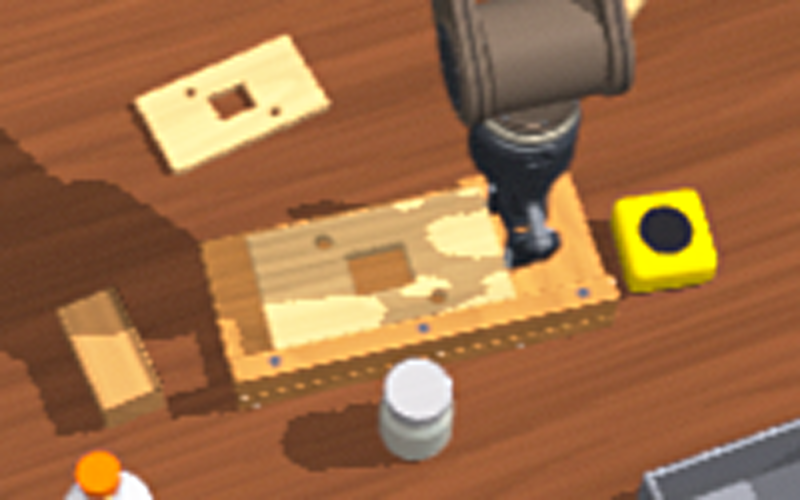

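The template is sliding along the fence and is still flush with it, at about y = +13 mm. I'll continue slowly.

Emit:
servo_tool(increments="0 0 0 -0.2 0 0 4;0 0 0 -0.4 0 0 4;0 0 0 -0.6 0 0 4;0 0 0 -0.8 0 0 4;0 0 0 -0.95 0 0 4;0 0 0 -1.05 0 0 4;0 0 0 -1.1 0 0 4")

```text
time: 8.35
eef_pos: [0.582, 0.023, 0.0426]
tcp_rot: [0.746, 0.666, -0.001, -0.0]
contact_force: [-0.4, -0.2, -0.1]
opening: 0.471
```

```bash
python3 snap.py scene 9; python3 - <<'E'
from h import *
from plant import ctrl
s=ctrl.get_state();print(w2fix(s['eef_pos']),s['eef_pos'],rel(s,fix2w(-.008,.1014,.0435),YAW+np.pi/2))
p,d,i,_=pickle.load(open('pics/scene9.pkl','rb'))
a=p[165:290,190:390,::-1];cv2.imwrite('pics/c9.png',cv2.resize(a,None,fx=4,fy=4,interpolation=cv2.INTER_CUBIC))
E
```

```text
8.35 [0.5819599  0.02304178 0.04258706] [-0.40280852 -0.23112339 -0.07891502] [-1.34130988e-01  3.35731301e-01  1.92594144e+00 -1.32260659e-03
  8.81584334e-01 -2.03097522e-02]
[-0.00803748  0.10315274] [0.58204865 0.02309747 0.04265165] (array([-0.0015,  0.0008,  0.0009]), array([-0.18,  0.  , -0.08]))
```

View pics/c9.png

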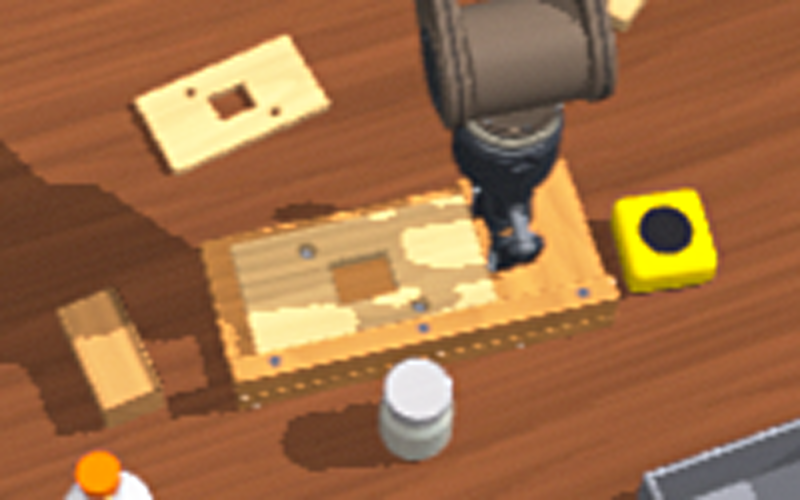

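The pins are now visible inside both holes, at (308,250) and (419,305) in the crop, and the push force has fallen to zero. It looks dropped. I'll back off, lift and check from above.

Emit:
servo_tool(increments="0 0 0 0.6 0 0 4;0 0 0 1.5 0 0 4;0 0 0 2 0 -3 4;0 0 0 2 0 -7 4;0 0 0 0 0 -11 4;0 0 0 -3 0 -15 4;0 0 0 -5 -3 -18 4;0 0 0 -5 -7 -20 4;0 0 0 -5 -8 -20 4;0 0 0 -5 -8 -20 4")

```text
time: 9.23
eef_pos: [0.496, -0.0165, 0.2464]
tcp_rot: [0.746, 0.666, 0.001, 0.002]
contact_force: [1.0, -0.0, 0.9]
opening: 0.473
```

```bash
python3 snap.py wrist 10;python3 snap.py scene 10;python3 snap.py side 10; python3 meas.py pics/wrist10.pkl .030; for k in wrist scene side; do echo $k;python3 plane.py pics/${k}10.pkl;done
python3 -c "
import cv2
a=cv2.imread('pics/scene10.png')[165:290,190:390];cv2.imwrite('pics/c10.png',cv2.resize(a,None,fx=4,fy=4,interpolation=cv2.INTER_CUBIC))"
```

```text
9.2333 [ 0.49599708 -0.01647491  0.24642693] [ 0.98598794 -0.02484133  0.92174942] [-2.37851691e-01 -1.18693161e-01  2.00728285e+00 -2.08585998e-04
  1.24885518e+00 -1.24684224e-01]
9.2833 [ 0.49702517 -0.01645698  0.24507788] [-0.04876931 -0.3282946   0.02676091] [-2.37423283e-01 -1.14788139e-01  2.00626388e+00  2.01683373e-05
  1.24641517e+00 -1.24444321e-01]
9.3333 [ 0.49751129 -0.01647564  0.24400895] [ 0.79830745  0.32420536 -0.73762244] [-2.37241613e-01 -1.11811612e-01  2.00555528e+00  5.44466466e-05
  1.24567703e+00 -1.24502838e-01]
plate 4100.5 (186.75003051757812, 251.25003051757812) [array([ 0.3492, -0.0477]), array([ 0.4178, -0.0328]), array([ 0.4322, -0.1374]), array([ 0.3579, -0.1557])]
 hole 45.0 [204.4 238.4] [ 0.4107 -0.0786  0.03  ]
plate 14060.0 (367.2569274902344, 215.99343872070312) [array([ 0.5185, -0.1634]), array([0.5382, 0.0189]), array([0.6371, 0.005 ]), array([ 0.6335, -0.1803])]
 hole 1330.0 [363.8 219.5] [ 0.5785 -0.0765  0.03  ]
 hole 128.5 [397.7 188.6] [ 0.6139 -0.0471  0.03  ]
plate 6548.0 (52.49999237060547, 57.99999237060547) [array([0.2409, 0.0669])
[... 569 characters left out ...]
34969223356954 resid 2.951126740019237
side
area 2434 fixture xy [  377.71284739 -1116.74357296] slope [ 0.34565425 -2.39853316] z mm 30.431922801417283 resid 76.67542271837817
area 1081 fixture xy [  145.71716506 -2241.21941108] slope [0.16222964 0.2545314 ] z mm -359.5829327235726 resid 83.94885775240945
area 1383 fixture xy [ -480.80283007 -2314.08373304] slope [0.01360946 0.53722181] z mm -334.0533286754027 resid 46.480095953693464
area 1818 fixture xy [ 322.423366   -188.73072079] slope [-0.00791438  0.00047706] z mm 40.997340155518756 resid 2.7921205445259427
area 1764 fixture xy [-307.6569023   243.02258696] slope [0.00084951 0.00308686] z mm 15.98629170859386 resid 2.3259668243098375
```

View pics/wrist10.png

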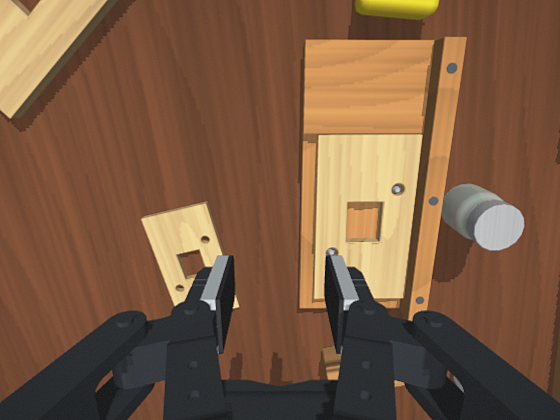

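View pics/c10.png

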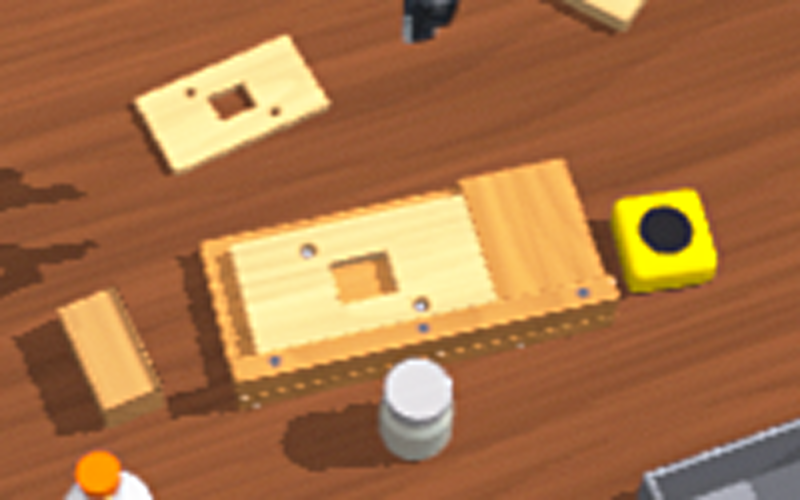

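The template is seated. Its top was 39.8 mm up and is now 30.7 mm up, the expected 9 mm drop. It is level to about 0.001 rad, with a pin visible in each hole at wrist pixels (398,189) and (332,253). The hand is clear, so I'm handing in.

```bash
python3 -c "
from plant import ctrl
print(ctrl.get_state()['contact_force']);print(ctrl.sign_off())"
```

```text
[-0.03927644  0.21782534 -0.02812976]
the job is handed in; nothing more can be done
None
```

I pushed the middle-sized template against the fence with both fingertips, then slid it along the fence off the step until it dropped over both pins. I then backed off, lifted the hand clear and handed the job in at about 9.3 s; no verdict was reported.

**Last checks:**
- **Height:** the template's top fell from 39.8 to 30.7 mm, about the 9 mm step. Allowing for the depth reading's 0.8 mm bias, it lies on the fixture's floor.
- **Level:** the tilt is about 0.001 rad.
- **Holes:** a pin shows in each hole, in both the wrist and scene views. I judged the horizontal fit from this and the drop, not from a separate hole-to-pin measurement.
- **Bystanders:** the tape, offcut and jar look unmoved in the scene crops. I did not measure any bystander's position, or recheck the ones outside the crop.
- **Contact:** the force reading was near zero with the hand away from everything.

**Disagreements:** during the first push the template turned about 0.05 rad the wrong way, and pushing on squared it against the fence. My depth check on the final scene and side pictures gave no usable reading of the template, so the height and level figures come from the wrist camera alone.

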